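Close the swing-bolt clamp over the punch

TASK

Two identical grey V-block clamps with blue straps stand open on the plate; one of them has a bright steel punch lying in its V. On that one, swing the blue strap over the punch and all the way down, then swing its bolt upright into the slot in the strap's end. Leave the punch lying in its V and leave the empty clamp open.

Things in the scene. Friction and masses are not known exactly. Their poses are not given: they have to be found in the camera images.
- clamp: The clamp holding the punch: grey steel V-block fixed to the plate, 70 (x) x 80 (y) x 50 mm high, V along its x. Origin: centre of its underside, z up, yaw within 20 deg of the world's. In its frame (mm): strap hinge axis along x at y=+50, z=64, between ears up to z=72; bolt hinge axis along x at y=-50, z=22, between small ears up to z=34.
- strap (a joint): Angle (rad) of its blue strap: 0 = shut, level over the V, pointing to the clamp's -y, at a stop; pi/2 = upright; starts 1.35 to 1.7 (stop 1.9). Bar 36 mm wide, 10 thick, centred on the hinge axis, reaching 114 mm from it; the last 29 mm is a fork, slot 14 mm wide, taking the bolt 100 mm from the hinge. Stiff: stays where left, 1 to 4 N swings it. Shut, its top is at z=69 mm, just on the punch.
- bolt (a joint): Angle (rad) of its swing bolt: 0 = upright, in the shut strap's slot, at a stop; leans out to the clamp's -y (stop 1.1); starts 0.55 to 0.85. Shank 9 mm thick, reaching 84 mm from its hinge axis; round brass nut 22 mm in diameter, 65 to 80 mm from the axis. Stiff: stays where left, 1 to 4 N at the nut, along its arc, swings it. Upright, the nut is 18 mm above the shut strap; never turn it.
- punch: Bright steel punch lying loose in the clamp's V, along its x axis: shaft 24 mm in diameter, 122 mm long overall with a 30 mm head at one end and a 16 mm nose at the other. Origin: on its axis at mid-length, 45 mm above the plate. About 0.4 kg.
- spare_strap (a joint): Angle (rad) of the blue strap of the other, empty clamp (same make, same meaning of values); starts at 1.35 to 1.7 and must stay open.

How it is judged:
By the outcome, as a careful person would: the job done as asked, in the order asked, and still so for the second after the job is handed in, with the robot touching nothing.
It also fails if it takes over 45 s, if anything falls off the work surface, if the arm or the gripper's body presses on something with over 40 N, if the wrist force passes 120 N, or if a joint passes its speed limit or range.

ROBOT

A 6-joint arm with a two-finger parallel gripper is mounted at the origin on the work surface. World frame = base frame: x ahead of the robot, y to its left, z up, the work surface at z = 0. Lengths are in m, angles in rad, forces in N, time in s.
With the tool pointing down it reaches from about 0.4 to 0.925 m from the base axis. Payload 12.5 kg.
Tool frame: the origin (TCP) lies midway between the tips of the shut fingers; the grasp point (between the pads) lies 19 mm behind it; z points along the fingers, y is the direction in which the jaws open and shut (so a half turn about z gives the same grasp; the last joint's range is limited). The gripper opens to 95 mm and grips with 3 to 60 N. Pads are 20 mm wide; open, the fingers measure 119 mm over their backs; the gripper's body (75 mm by 180 mm) begins 59 mm behind the grasp point.
Start: joints at [-0.106, 0.491, 1.559, -0, 1.092, -0.106], TCP at [0.625, 0, 0.215] pointing down, gripper open.
Joint ranges: [-3.1, 3.1], [-0.84, 2.19], [0.05, 2.79], [-1.13, 4.28], [0.06, 2.93], [-2.69, 2.69]. Speed limits (rad/s): [2.22, 2.22, 2.79, 3.14, 3.14, 3.14].

INTERFACE

Orientations are given as a unit quaternion [x, y, z, w].
In Python, from cell import ctrl, optics, order gives the robot as it stands.
- The arm moves only by the shell command python3 -m crank 'ROWS' [FORCE]. ROWS is JSON, a list of rows, each an object of numbers: "grip": the finger opening in m, from 0 to 0.0951; "dx", "dy", "dz": the shift along the tool's x, y, z in m; "yaw": the turn about the tool's z in units of 6 degrees (1.0 is 6 degrees). In form: [{"grip": .., "dx": .., "dy": .., "dz": .., "yaw": ..}, ...]. A call has 1 to 12 rows; each row shifts and turns the commanded pose from where the row before left it, along the tool's axes as they then stand; what a row does not reach is not made up. A row lasts 1/8 s, in which the tool goes at most 62.5 mm and 10.7 degrees, less where a joint would pass 70% of its speed; a pose out of reach is approached as far as the arm can. A call is refused whole if a number of a shift passes 0.0625 or a number of a turn 1, either way. A call with a gripper value outside its range is refused whole. The fingers move at their own pace and stop on an object; FORCE is the grip in N (left out, the last holds). Time passes only in rows, so rows that do not move let the fingers close. It gives the time, the measured TCP pose, the force and the opening at its end, in the units of the state.
- ctrl.sense(): the state, without advancing time (a new reading comes with each control period).
- optics.grab_frame(name): name is "scene" or "side" or "wrist"; returns a dict with "img" (384x512x3 uint8, blue, green, red), "intrinsics" (3x3 intrinsics, pixels), "dist" ([k1, k2, p1, p2, k3] as OpenCV has them; the pictures are not rectified), "T" (4x4, takes a point from camera to world coordinates). Camera axes: x right, y down, z forward; pixel columns grow to the right and rows downward; lengths in m; the calibration is good to about 2 mm. A picture is of the moment at which its call begins. There is no depth.
- order.close_job(): hands the job in, once; it reports no verdict.
Trained networks look in the newest picture that a camera, given by its name, has taken for a name from the list of things; names that differ only in an ending like _2 or _b are one class to them, and where a whole thing is asked for, a point or a joint stands for the part that bears it (a point fixed in the world has none). Each returns a list of dicts, best first, with "conf" (0 to 1); they miss things now and then, are a little off and sometimes report something else, mostly with a low value. They report only what shows in the picture. A call takes as long as a camera call.
- optics.trace(camera, name): "pixels" (384x512 bool, what is visible of it).
- optics.pinpoint(camera, name): "position" ([x, y, z] in m, in world coordinates, good to about 4 mm: a listed point, or the origin of a listed thing).
The state is a dict: "time_s": time; "joints": joint angles; "qvel": joint speeds; "effort": joint torques, N m; "tcp_pos": TCP position; "ee_rot": TCP orientation; "ft_force": force on the tool from outside, world axes, zero at the start; "moment": the same for the moment, N m; "grip_width": finger opening in m.
Only numpy, scipy, OpenCV 4.12 (cv2) and the standard library are available. Lean on these libraries where they do the work, as an engineer would, in place of code of your own. Each camera call takes 0.05 s, during which the arm holds its last target. There are 200 camera calls.

## Working session

There is one attempt and no reset: what is moved stays moved. The work goes in short steps, Python scripts to look and compute and a shell command to move; the robot and the scene stay as the last step left them, time stands still between calls to the robot, and variables do not carry over. Pictures are saved under pics/ and viewed, about 8 in all and at most 12, crops included, and the job is handed in when it is done.

```bash
mkdir -p pics; ls; cat > h.py <<'E'
import numpy as np, cv2
from cell import ctrl, optics, order
def proj(f,P):
    T=np.linalg.inv(f["T"]); r,_=cv2.Rodrigues(T[:3,:3])
    return cv2.projectPoints(np.array(P,float).reshape(-1,1,3),r,T[:3,3],np.array(f["intrinsics"],float),np.array(f["dist"],float))[0].reshape(-1,2)
def ray(f,uv):
    n=cv2.undistortPoints(np.array(uv,float).reshape(-1,1,2),np.array(f["intrinsics"],float),np.array(f["dist"],float)).reshape(-1,2)
    T=np.array(f["T"]); d=np.c_[n,np.ones(len(n))]@T[:3,:3].T
    return T[:3,3],d
def onz(f,uv,z):
    o,d=ray(f,uv); return o+d*((z-o[2])/d[:,2])[:,None]
E
python3 - <<'E'
from h import *
ims=[]
for c in ["scene","side"]:
    f=optics.grab_frame(c); ims.append(f["img"]); print(c,np.round(f["T"],3).tolist())
    for n in ["clamp","strap","bolt","punch","spare_strap"]:
        print(n,[(np.round(d["position"],3).tolist(),round(d["conf"],2)) for d in optics.pinpoint(c,n)])
cv2.imwrite("pics/a.png",ims[0]);cv2.imwrite("pics/b.png",ims[1])
print(ctrl.sense())
E
```

```text
pics
scene [[-0.388, 0.756, -0.528, 1.011], [0.922, 0.321, -0.218, 0.209], [0.005, -0.571, -0.821, 0.813], [0.0, 0.0, 0.0, 1.0]]
clamp [([0.565, -0.154, 0.003], 0.72)]Traceback (most recent call last):
  File "<stdin>", line 6, in <module>
ValueError: it knows: clamp, punch
```

```bash
python3 - <<'E'
from h import *
ims=[]
for c in ["scene","side"]:
    f=optics.grab_frame(c); ims.append(f["img"]); print(c,np.round(f["T"],3).tolist())
    for n in ["clamp","punch"]:
        print(n,[(np.round(d["position"],3).tolist(),round(d["conf"],2)) for d in optics.pinpoint(c,n)])
cv2.imwrite("pics/a.png",ims[0]);cv2.imwrite("pics/b.png",ims[1])
print(ctrl.sense())
E
```

```text
scene [[-0.388, 0.756, -0.528, 1.011], [0.922, 0.321, -0.218, 0.209], [0.005, -0.571, -0.821, 0.813], [0.0, 0.0, 0.0, 1.0]]
clamp [([0.57, -0.158, 0.004], 0.96)]
punch [([0.573, -0.153, 0.044], 0.74)]
side [[0.995, -0.07, 0.072, 0.498], [-0.1, -0.77, 0.63, -0.544], [0.012, -0.634, -0.773, 0.741], [0.0, 0.0, 0.0, 1.0]]
clamp [([0.568, -0.152, -0.001], 0.72)]
punch [([0.573, -0.159, 0.045], 0.65)]
{'time_s': 0.4, 'joints': array([-1.05592230e-01,  4.90992260e-01,  1.55899926e+00, -1.58799488e-05,
        1.09168445e+00, -1.05591074e-01]), 'qvel': array([ 0.00042844, -0.00180726,  0.00056721, -0.00104619,  0.00068175,
        0.00050345]), 'effort': array([-8.84534275e-04, -6.11916661e+01, -2.58177173e+01,  6.92259078e-02,
        4.53139131e-02, -1.28902819e-06]), 'tcp_pos': array([6.24973563e-01, 2.65290519e-05, 2.14569373e-01]), 'ee_rot': array([ 7.07104601e-01,  7.07108961e-01, -3.16665881e-05, -2.79667816e-05]), 'ft_force': array([ 0.46501324,  0.15499765, -0.10653539]), 'moment': array([-0.04369931, -0.01901903, -0.06877116]), 'grip_width': 0.09517044442146982}
```

View pics/a.png

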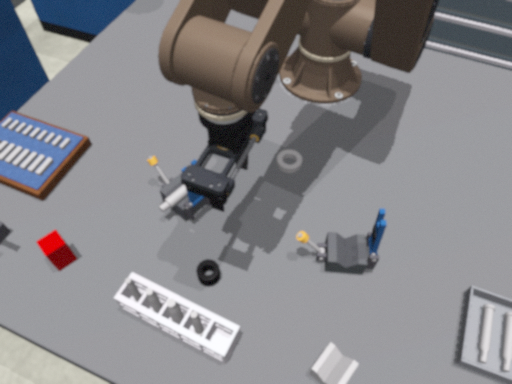

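View pics/b.png

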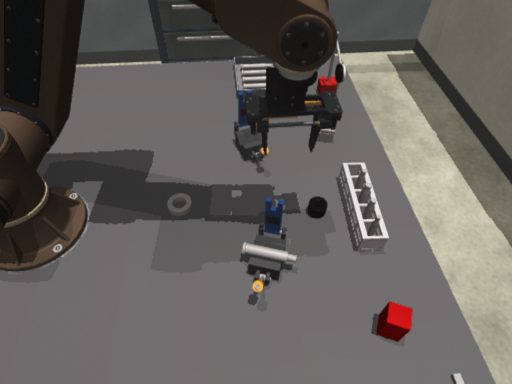

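The clamp with the punch is the near one in the side view: punch at (245–295, 249–259), nut (258, 286), strap top (274, 201). The empty one is at (250, 135). I'll fit yaw and angles from the punch mask and a zoomed crop.

```bash
python3 - <<'E'
from h import *
f=optics.grab_frame("side")
d=optics.trace("side","punch"); print([x["conf"] for x in d])
p=np.argwhere(d[0]["pixels"])[:,::-1].astype(float); m=p.mean(0); v=np.linalg.svd(p-m,full_matrices=False)[2][0]; t=(p-m)@v
e=np.array([m+v*t.min(),m+v*t.max()]); W=onz(f,e,0.047); print(e,W, np.linalg.norm(W[1]-W[0]), np.degrees(np.arctan2(*(W[1]-W[0])[[1,0]])), W.mean(0))
im=f["img"]; c=im[185:305,215:325]; cv2.imwrite("pics/c.png",cv2.resize(c,None,fx=5,fy=5,interpolation=cv2.INTER_CUBIC))
E
```

```text
[0.81]
[[242.42305053 246.69582268]
 [295.96681661 258.15505089]] [[ 0.51467174 -0.13595361  0.047     ]
 [ 0.63139519 -0.17626802  0.047     ]] 0.1234893345672456 -19.054091599504307 [ 0.57303346 -0.15611081  0.047     ]
```

View pics/c.png

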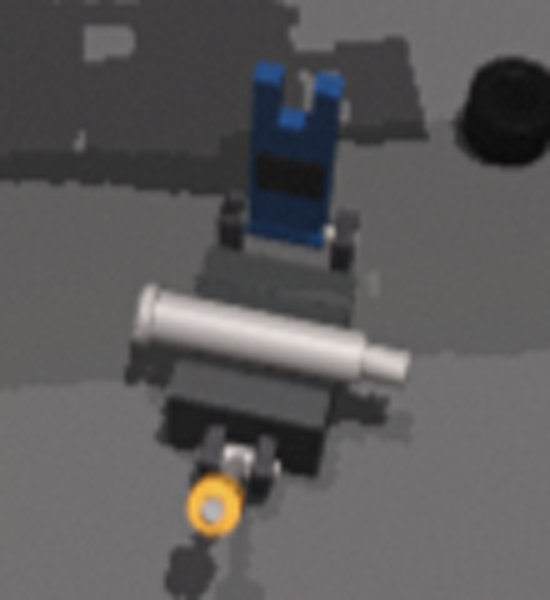

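Crop shows fork tips (268.6,199.6) and (281,202), ear midpoint (273,227.5), block front top corners (248,265.4) and (280.6,270.6), bolt top (257.6,286). Next I fit the pose.

```bash
cat >> h.py <<'E'
def model(p):
    x,y,w,s,b=p
    L=np.array([[-12.5,50-114*np.cos(s),64+114*np.sin(s)],[12.5,50-114*np.cos(s),64+114*np.sin(s)],[0,50,72],[-35,-40,50],[35,-40,50],[0,-50-84*np.sin(b),22+84*np.cos(b)]])/1e3
    return toW(L,x,y,w)
def toW(L,x,y,w):
    c,s=np.cos(w),np.sin(w); return np.asarray(L,float)@np.array([[c,-s,0],[s,c,0],[0,0,1]]).T+[x,y,0]
E
python3 - <<'E'
from h import *
from scipy.optimize import least_squares
f=optics.grab_frame("side")
uv=np.array([[268.6,199.6],[281,202],[273.1,227.5],[248,265.4],[280.6,270.6],[257.6,286.3]])
e=np.array([[242.4,246.7],[296,258.2]])
def res(p):
    r=(proj(f,model(p))-uv).ravel()
    return np.r_[r,(p[2]+0.333)/0.02*0.7]
r=least_squares(res,[.57,-.155,-.33,1.5,.7]); print(np.round(r.x,4),np.degrees(r.x[2]),np.round(r.fun,1))
f2=optics.grab_frame("scene")
im=cv2.resize(f2["img"][130:240,130:250],None,fx=5,fy=5,interpolation=cv2.INTER_CUBIC)
for q in proj(f2,model(r.x)): cv2.circle(im,tuple(int(v) for v in ((q-[130,130])*5)),4,(0,0,255),1)
cv2.imwrite("pics/d.png",im)
E
```

```text
[ 0.5705 -0.1562 -0.3268  1.5447  0.6673] -18.725741110932024 [ 0.3  0.1 -0.1 -0.1 -0.4  0.8  0.5 -1.2 -0.7  0.4  0.4  0.1  0.2]
```

View pics/d.png

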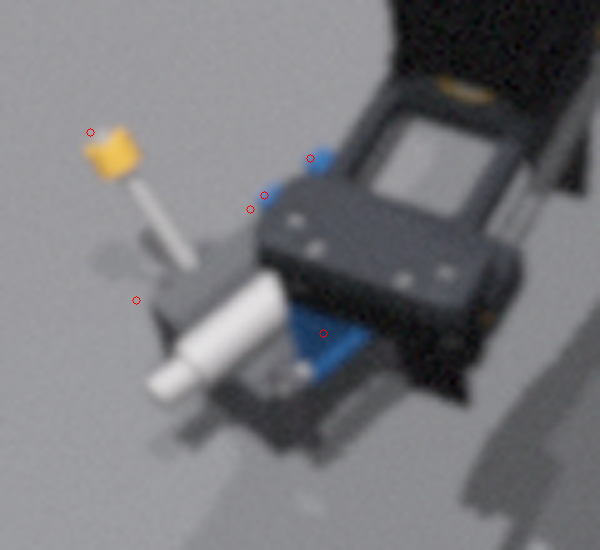

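The scene overlay agrees to 2–3 px (bolt top (150.8,156.3), fork tip (194.2,161.6), corner (160.4,191.2)). I'll do a joint fit, then work out moves.

```bash
python3 - <<'E'
from h import *
from scipy.optimize import least_squares
f=optics.grab_frame("side");f2=optics.grab_frame("scene")
uv=np.array([[268.6,199.6],[281,202],[273.1,227.5],[248,265.4],[280.6,270.6],[257.6,286.3]])
uv2=np.array([[150.8,156.3],[194.2,161.6],[160.4,191.2]])
def res(p):
    M=model(p)
    return np.r_[(proj(f,M)-uv).ravel(),(proj(f2,M[[5,1,4]])-uv2).ravel(),(p[2]+0.333)/0.02*0.7]
r=least_squares(res,[.57,-.155,-.33,1.5,.7]); p=r.x; print(np.round(p,4),np.degrees(p[2]),np.round(r.fun,1))
x,y,w,s,b=p
# fingers: corner path for r=70; tool centre is 10 mm further +y (clamp)
for a in [s]+list(np.arange(1.4,-.01,-.2)):
    L=np.array([0,50-70*np.cos(a)+5*np.sin(a)+10,64+70*np.sin(a)+5*np.cos(a)]); print(round(a,2),np.round(L,1),np.round(toW([L/1e3],x,y,w),4))
print(toW([[0,.085,.2]],x,y,w),ctrl.sense()["tcp_pos"])
E
```

```text
[ 0.5667 -0.1532 -0.2906  1.5631  0.6708] -16.652124890110205 [-2.4 -1.7 -2.8 -2.2 -3.  -0.4 -0.8 -1.6 -1.9 -1.1  0.2 -0.6 -1.9  0.4
 -7.5  6.6 -1.2 -1.3  1.5]
1.56 [  0.   64.5 134. ] [[ 0.5852 -0.0914  0.134 ]]
1.4 [  0.   53.  133.8] [[ 0.5819 -0.1024  0.1338]]
1.2 [  0.   39.3 131.1] [[ 0.578  -0.1156  0.1311]]
1.0 [  0.   26.4 125.6] [[ 0.5743 -0.1279  0.1256]]
0.8 [  0.   14.8 117.7] [[ 0.571  -0.139   0.1177]]
0.6 [  0.    5.  107.7] [[ 0.5682 -0.1484  0.1077]]
0.4 [ 0.  -2.5 95.9] [[ 0.566  -0.1556  0.0959]]
0.2 [ 0.  -7.6 82.8] [[ 0.5646 -0.1605  0.0828]]
0.0 [  0. -10.  69.] [[ 0.5639 -0.1628  0.069 ]]
[[ 0.59110441 -0.07177283  0.2       ]] [6.25030003e-01 3.32577440e-05 2.14673073e-01]
```

I swapped the fork tips (the visible one is the −x tip); refit.

```bash
python3 - <<'E'
from h import *
from scipy.optimize import least_squares
f=optics.grab_frame("side");f2=optics.grab_frame("scene")
uv=np.array([[268.6,199.6],[281,202],[273.1,227.5],[248,265.4],[280.6,270.6],[257.6,286.3]])
uv2=np.array([[150.8,156.3],[194.2,161.6],[160.4,191.2]])
def res(p):
    M=model(p)
    return np.r_[(proj(f,M)-uv).ravel(),(proj(f2,M[[5,0,4]])-uv2).ravel(),(p[2]+0.333)/0.02*0.7]
r=least_squares(res,[.57,-.155,-.33,1.5,.7]); p=r.x; print(np.round(p,4),np.degrees(p[2]),np.round(r.fun,1))
np.save("p.npy",p)
x,y,w,s,b=p
for L in [[0,85,200],[0,65,134]]: print(toW([np.array(L)/1e3],x,y,w))
E
```

```text
[ 0.5701 -0.1538 -0.3304  1.5378  0.6791] -18.928102814620907 [-0.1 -0.5 -0.5 -0.6 -0.7 -0.1  0.1 -2.2 -1.1 -0.6 -0.2 -0.6 -1.7  0.3
 -1.2  0.1 -2.  -1.1  0.1]
[[ 0.59765407 -0.07339736  0.2       ]]
[[ 0.59116644 -0.09231589  0.134     ]]
```

```bash
python3 -m crank '[{"grip":0,"dx":-0.0245,"dy":-0.009},{"grip":0,"dx":-0.0245,"dy":-0.009},{"grip":0,"dx":-0.0245,"dy":-0.009},{"grip":0,"yaw":0.79},{"grip":0,"yaw":0.79},{"grip":0,"yaw":0.79},{"grip":0,"yaw":0.79},{"grip":0},{"grip":0},{"grip":0}]' 20
python3 - <<'E'
from h import *
x,y,w,s,b=np.load("p.npy"); S=ctrl.sense(); t=S["tcp_pos"]; print(toW([[*(t-[x,y,0])]],0,0,-w)*1e3, S["ft_force"])
from scipy.spatial.transform import Rotation as R
print(R.from_quat(S["ee_rot"]).as_matrix().round(3), -np.degrees(w))
f=optics.grab_frame("wrist");im=f["img"].copy(); 
for q in proj(f,model([x,y,w,s,b])): cv2.circle(im,tuple(int(v) for v in q),4,(0,0,255),1)
cv2.imwrite("pics/e.png",im)
E
```

```text
[[  2.08817852 163.34341274 214.67879289]] [ 0.05128258 -0.38893096  0.127174  ]
[[-0.  1.  0.]
 [ 1.  0. -0.]
 [-0.  0. -1.]] 18.928102814620907$[0]: bad value
```

View pics/e.png

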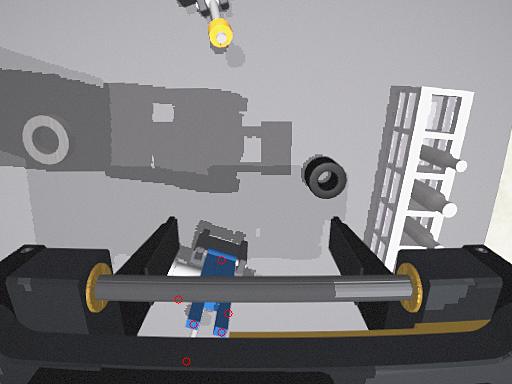

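The move was refused, probably because each row needs every key. The wrist overlay matches the fork tips at (193,325) and (221,332). I'm resending with all keys.

```bash
cat > chk.py <<'E'
from h import *
from scipy.spatial.transform import Rotation as R
x,y,w,s,b=np.load("p.npy"); S=ctrl.sense(); t=S["tcp_pos"]
print("clamp frame mm",(toW([[*(t-[x,y,0])]],0,0,-w)*1e3).round(1),"F clamp",toW([S["ft_force"]],0,0,-w).round(1),"t",S["time_s"],"grip",S["grip_width"])
m=R.from_quat(S["ee_rot"]).as_matrix(); print("toolx deg rel clamp y",np.degrees(np.arctan2(m[1,0],m[0,0])-w)-90, m[:,2].round(3))
E
python3 -m crank '[{"grip":0.0,"dx":-0.0245,"dy":-0.009,"dz":0.0,"yaw":0.0},{"grip":0.0,"dx":-0.0245,"dy":-0.009,"dz":0.0,"yaw":0.0},{"grip":0.0,"dx":-0.0245,"dy":-0.009,"dz":0.0,"yaw":0.0},{"grip":0.0,"dx":0.0,"dy":0.0,"dz":0.0,"yaw":0.79},{"grip":0.0,"dx":0.0,"dy":0.0,"dz":0.0,"yaw":0.79},{"grip":0.0,"dx":0.0,"dy":0.0,"dz":0.0,"yaw":0.79},{"grip":0.0,"dx":0.0,"dy":0.0,"dz":0.0,"yaw":0.79},{"grip":0.0,"dx":0.0,"dy":0.0,"dz":0.0,"yaw":0.0},{"grip":0.0,"dx":0.0,"dy":0.0,"dz":0.0,"yaw":0.0}]' 20
python3 chk.py
```

```text
time_s: 1.98
tcp_pos: [0.598, -0.0735, 0.2147]
ee_rot: [0.813, 0.582, 0.0, 0.0]
ft_force: [0.2, 0.8, 0.1]
grip_width: 0.0105
clamp frame mm [[  0.4  85.1 214.7]] F clamp [[-0.   0.8  0.1]] t 1.975 grip 0.010532695656280268
toolx deg rel clamp y 0.07182075244652708 [ 0. -0. -1.]
```

```bash
python3 -m crank '[{"grip":0.0,"dx":0.0,"dy":0.0,"dz":0.02,"yaw":0.0},{"grip":0.0,"dx":0.0,"dy":0.0,"dz":0.02,"yaw":0.0},{"grip":0.0,"dx":0.0,"dy":0.0,"dz":0.02,"yaw":0.0},{"grip":0.0,"dx":0.0,"dy":0.0,"dz":0.02,"yaw":0.0},{"grip":0.0,"dx":-0.01,"dy":0.0,"dz":0.0,"yaw":0.0},{"grip":0.0,"dx":-0.01,"dy":0.0,"dz":0.0,"yaw":0.0},{"grip":0.0,"dx":-0.008,"dy":0.0,"dz":0.0,"yaw":0.0},{"grip":0.0,"dx":0.0,"dy":0.0,"dz":0.0,"yaw":0.0}]'
python3 chk.py
```

```text
time_s: 2.98
tcp_pos: [0.589, -0.1008, 0.1353]
ee_rot: [0.814, 0.581, 0.0, 0.0]
ft_force: [-0.1, -0.3, 0.1]
grip_width: 0.0004
clamp frame mm [[  0.7  56.2 135.3]] F clamp [[-0.  -0.3  0.1]] t 2.975 grip 0.00041083513020146844
toolx deg rel clamp y -0.08052793319019713 [ 0.001 -0.    -1.   ]
```

```bash
python3 -m crank '[{"grip":0.0,"dx":-0.008,"dy":0.0,"dz":0.0,"yaw":0.0},{"grip":0.0,"dx":-0.008,"dy":0.0,"dz":0.001,"yaw":0.0}]'
python3 chk.py
python3 - <<'E'
from h import *
for c,r in [("side",(170,300,190,350))]:
    f=optics.grab_frame(c); im=f["img"][r[0]:r[1],r[2]:r[3]]; cv2.imwrite("pics/f.png",cv2.resize(im,None,fx=4,fy=4,interpolation=cv2.INTER_CUBIC))
E
```

```text
time_s: 3.22
tcp_pos: [0.5837, -0.1153, 0.1337]
ee_rot: [0.814, 0.581, 0.0, 0.0]
ft_force: [0.4, 1.8, -0.6]
grip_width: 0.0005
clamp frame mm [[  0.4  40.8 133.7]] F clamp [[-0.2  1.8 -0.6]] t 3.225 grip 0.0005068332131896937
toolx deg rel clamp y -0.009349342179305609 [ 0.  0. -1.]
```

View pics/f.png

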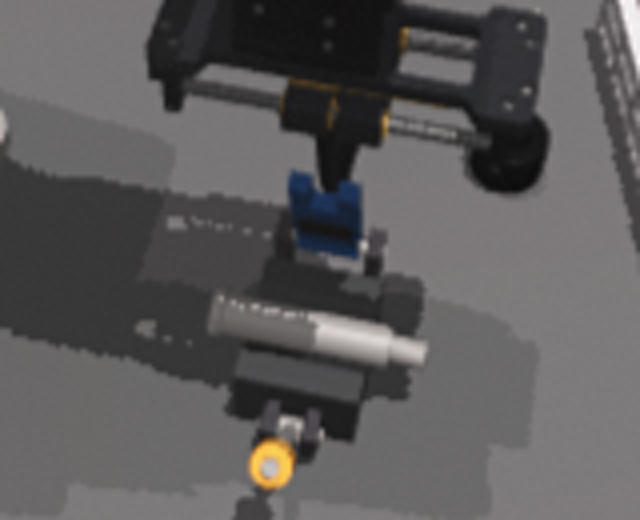

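The view shows the fingers centred behind the strap, which has started to lean (about 1.8 N). I'll carry on along the arc.

```bash
python3 -m crank '[{"grip":0.0,"dx":-0.0015,"dy":0.0,"dz":0.0025,"yaw":0.0},{"grip":0.0,"dx":-0.0065,"dy":0.0,"dz":0.0027,"yaw":0.0},{"grip":0.0,"dx":-0.0065,"dy":0.0,"dz":0.0027,"yaw":0.0},{"grip":0.0,"dx":-0.0058,"dy":0.0,"dz":0.004,"yaw":0.0},{"grip":0.0,"dx":-0.0058,"dy":0.0,"dz":0.004,"yaw":0.0},{"grip":0.0,"dx":-0.0049,"dy":0.0,"dz":0.005,"yaw":0.0},{"grip":0.0,"dx":-0.0049,"dy":0.0,"dz":0.005,"yaw":0.0},{"grip":0.0,"dx":-0.0037,"dy":0.0,"dz":0.0059,"yaw":0.0},{"grip":0.0,"dx":-0.0037,"dy":0.0,"dz":0.0059,"yaw":0.0},{"grip":0.0,"dx":-0.0025,"dy":0.0,"dz":0.0065,"yaw":0.0},{"grip":0.0,"dx":-0.0025,"dy":0.0,"dz":0.0065,"yaw":0.0}]'
python3 chk.py
```

```text
time_s: 4.65
tcp_pos: [0.568, -0.1609, 0.0825]
ee_rot: [0.814, 0.581, 0.0, 0.0]
ft_force: [0.4, 0.2, 1.4]
grip_width: 0.0008
clamp frame mm [[ 0.3 -7.4 82.5]] F clamp [[0.3 0.3 1.4]] t 4.65 grip 0.0007569031037127476
toolx deg rel clamp y -0.03393689973131586 [ 0. -0. -1.]
```

```bash
python3 -m crank '[{"grip":0.0,"dx":-0.0012,"dy":0.0,"dz":0.005,"yaw":0.0},{"grip":0.0,"dx":-0.001,"dy":0.0,"dz":0.005,"yaw":0.0},{"grip":0.0,"dx":0.0,"dy":0.0,"dz":0.002,"yaw":0.0},{"grip":0.0,"dx":0.0,"dy":0.0,"dz":0.0,"yaw":0.0}]'
python3 chk.py
python3 -m crank '[{"grip":0.0,"dx":0.0,"dy":0.0,"dz":0.001,"yaw":0.0},{"grip":0.0,"dx":0.0,"dy":0.0,"dz":0.0005,"yaw":0.0},{"grip":0.0,"dx":0.0,"dy":0.0,"dz":0.0,"yaw":0.0}]'
python3 chk.py
```

```text
time_s: 5.15
tcp_pos: [0.5672, -0.1628, 0.0708]
ee_rot: [0.814, 0.581, -0.0, -0.0]
ft_force: [-0.4, -0.2, 0.2]
grip_width: 0.0005
clamp frame mm [[ 0.2 -9.4 70.8]] F clamp [[-0.3 -0.3  0.2]] t 5.15 grip 0.00046388356895512276
toolx deg rel clamp y -0.027593214716020498 [-0.  0. -1.]
time_s: 5.52
tcp_pos: [0.5674, -0.1629, 0.0695]
ee_rot: [0.814, 0.581, 0.0, 0.0]
ft_force: [0.0, -0.3, -0.1]
grip_width: 0.0007
clamp frame mm [[ 0.4 -9.5 69.5]] F clamp [[ 0.1 -0.3 -0.1]] t 5.525 grip 0.0007469019549323408
toolx deg rel clamp y -0.03213557496721364 [ 0. -0. -1.]
```

Now I'll press down in 0.7 mm steps until the stop shows in the force.

```bash
python3 -m crank '[{"grip":0.0,"dx":0.0,"dy":0.0,"dz":0.0007,"yaw":0.0},{"grip":0.0,"dx":0.0,"dy":0.0,"dz":0.0,"yaw":0.0}]'
python3 -m crank '[{"grip":0.0,"dx":0.0,"dy":0.0,"dz":0.0007,"yaw":0.0},{"grip":0.0,"dx":0.0,"dy":0.0,"dz":0.0,"yaw":0.0}]'
python3 chk.py
```

```text
time_s: 5.78
tcp_pos: [0.5674, -0.1629, 0.0693]
ee_rot: [0.814, 0.581, 0.0, 0.0]
ft_force: [-2.4, -0.1, 6.4]
grip_width: 0.0006
time_s: 6.02
tcp_pos: [0.5674, -0.1629, 0.0691]
ee_rot: [0.814, 0.581, 0.0, 0.0]
ft_force: [-3.1, -0.0, 12.9]
grip_width: 0.0003
clamp frame mm [[ 0.4 -9.5 69.1]] F clamp [[-2.9 -1.  12.9]] t 6.025 grip 0.00028106823718719543
toolx deg rel clamp y -0.026978718959412618 [ 0.001 -0.    -1.   ]
```

The stop is felt at z = 69.1 mm with 12.9 N, as expected for a shut strap. Next: lift, go outside the bolt and look.

```bash
python3 -m crank '[{"grip":0.0,"dx":0.0,"dy":0.0,"dz":-0.035,"yaw":0.0},{"grip":0.0,"dx":0.0,"dy":0.0,"dz":-0.04,"yaw":0.0},{"grip":0.0,"dx":-0.032,"dy":0.0,"dz":0.0,"yaw":0.0},{"grip":0.0,"dx":-0.032,"dy":0.0,"dz":0.0,"yaw":0.0},{"grip":0.0,"dx":-0.032,"dy":0.0,"dz":0.0,"yaw":0.0},{"grip":0.0,"dx":-0.032,"dy":0.0,"dz":0.0,"yaw":0.0},{"grip":0.0,"dx":0.0,"dy":0.0,"dz":0.0,"yaw":0.0}]'
python3 chk.py
python3 - <<'E'
from h import *
f=optics.grab_frame("scene"); a=f["img"][120:250,120:280]; g=optics.grab_frame("side"); b=g["img"][180:310,190:350]
cv2.imwrite("pics/g.png",cv2.resize(np.vstack([a,b]),None,fx=2.3*2/2*1.0,fy=2.3,interpolation=cv2.INTER_CUBIC))
E
```

```text
time_s: 6.9
tcp_pos: [0.5251, -0.2855, 0.1429]
ee_rot: [0.815, 0.58, 0.0, 0.0]
ft_force: [-0.2, 0.2, 0.0]
grip_width: 0.0006
clamp frame mm [[   0.2 -139.1  142.9]] F clamp [[-0.3  0.1  0. ]] t 6.9 grip 0.0006041116863550499
toolx deg rel clamp y -0.17319311192250098 [ 0. -0. -1.]
```

View pics/g.png

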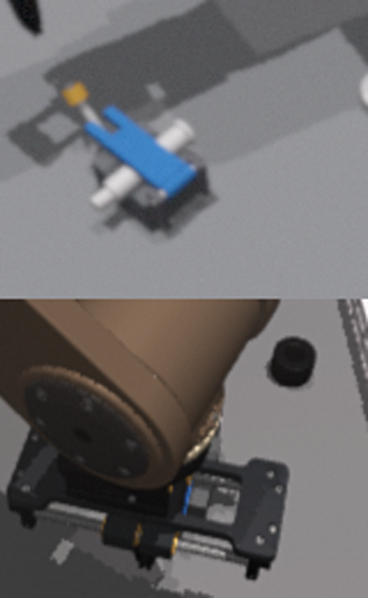

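The scene crop shows the strap flat over the punch and the bolt lined up with the fork. Now down outside the bolt and push in.

```bash
python3 -m crank '[{"grip":0.0,"dx":0.0,"dy":0.0,"dz":0.019,"yaw":0.0},{"grip":0.0,"dx":0.0,"dy":0.0,"dz":0.019,"yaw":0.0},{"grip":0.0,"dx":0.0,"dy":0.0,"dz":0.019,"yaw":0.0},{"grip":0.0,"dx":0.0,"dy":0.0,"dz":0.019,"yaw":0.0},{"grip":0.0,"dx":0.006,"dy":0.0,"dz":0.0,"yaw":0.0},{"grip":0.0,"dx":0.006,"dy":0.0,"dz":0.0,"yaw":0.0},{"grip":0.0,"dx":0.006,"dy":0.0,"dz":-0.001,"yaw":0.0},{"grip":0.0,"dx":0.006,"dy":0.0,"dz":-0.002,"yaw":0.0},{"grip":0.0,"dx":0.006,"dy":0.0,"dz":-0.002,"yaw":0.0}]'
python3 chk.py
```

```text
time_s: 8.12
tcp_pos: [0.5359, -0.2555, 0.0731]
ee_rot: [0.814, 0.581, 0.0, 0.001]
ft_force: [-1.0, -2.4, 2.7]
grip_width: 0.0002
clamp frame mm [[   0.7 -107.3   73.1]] F clamp [[-0.2 -2.6  2.7]] t 8.125 grip 0.00018507217239086714
toolx deg rel clamp y -0.02820660479940784 [ 0.001 -0.001 -1.   ]
```

```bash
python3 -m crank '[{"grip":0.0,"dx":0.006,"dy":0.0,"dz":-0.002,"yaw":0.0},{"grip":0.0,"dx":0.006,"dy":0.0,"dz":-0.002,"yaw":0.0},{"grip":0.0,"dx":0.006,"dy":0.0,"dz":-0.002,"yaw":0.0},{"grip":0.0,"dx":0.006,"dy":0.0,"dz":-0.001,"yaw":0.0},{"grip":0.0,"dx":0.004,"dy":0.0,"dz":0.0,"yaw":0.0},{"grip":0.0,"dx":0.0,"dy":0.0,"dz":0.0,"yaw":0.0}]'
python3 chk.py
python3 - <<'E'
from h import *
f=optics.grab_frame("scene"); a=f["img"][120:230,120:260]
cv2.imwrite("pics/i.png",cv2.resize(a,None,fx=5,fy=5,interpolation=cv2.INTER_CUBIC))
E
```

```text
time_s: 8.88
tcp_pos: [0.5446, -0.2286, 0.0789]
ee_rot: [0.814, 0.581, 0.0, -0.0]
ft_force: [-0.0, -0.1, -0.2]
grip_width: 0.0005
clamp frame mm [[  0.2 -79.   78.9]] F clamp [[-0.  -0.1 -0.2]] t 8.875 grip 0.0004567396378265257
toolx deg rel clamp y -0.012690703603766451 [-0.  0. -1.]
```

View pics/i.png

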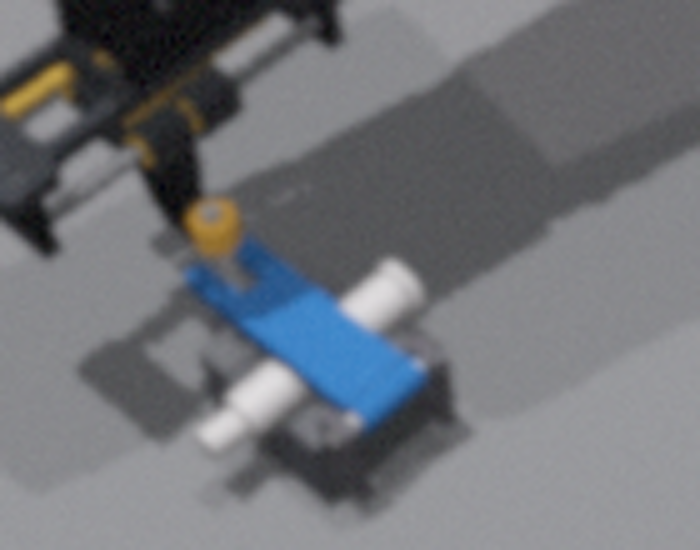

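The finger is behind the nut (215,225), and the bolt is entering the slot. Final pushes in small steps to the stop.

```bash
python3 -m crank '[{"grip":0.0,"dx":0.003,"dy":0.0,"dz":0.0,"yaw":0.0},{"grip":0.0,"dx":0.002,"dy":0.0,"dz":0.0,"yaw":0.0},{"grip":0.0,"dx":0.001,"dy":0.0,"dz":0.0,"yaw":0.0},{"grip":0.0,"dx":0.0,"dy":0.0,"dz":0.0,"yaw":0.0}]'
python3 -m crank '[{"grip":0.0,"dx":0.001,"dy":0.0,"dz":0.0,"yaw":0.0},{"grip":0.0,"dx":0.0,"dy":0.0,"dz":0.0,"yaw":0.0}]'
python3 -m crank '[{"grip":0.0,"dx":0.001,"dy":0.0,"dz":0.0,"yaw":0.0},{"grip":0.0,"dx":0.0,"dy":0.0,"dz":0.0,"yaw":0.0}]'
python3 chk.py
```

```text
time_s: 9.43
tcp_pos: [0.5466, -0.2233, 0.079]
ee_rot: [0.814, 0.581, 0.0, 0.0]
ft_force: [-0.6, 0.3, -0.2]
grip_width: 0.0002
time_s: 9.68
tcp_pos: [0.5467, -0.2229, 0.079]
ee_rot: [0.814, 0.581, -0.0, 0.0]
ft_force: [-1.5, -4.6, 0.7]
grip_width: 0.0006
time_s: 9.93
tcp_pos: [0.5468, -0.2227, 0.0791]
ee_rot: [0.814, 0.581, -0.001, 0.001]
ft_force: [-4.3, -9.3, -0.0]
grip_width: 0.0006
clamp frame mm [[  0.3 -72.7  79.1]] F clamp [[ -1.  -10.2  -0. ]] t 9.925 grip 0.0006198413675966499
toolx deg rel clamp y -0.015083030434212219 [-0.    -0.002 -1.   ]
```

The stop is felt at y = −72.7 mm (expected about −71) with 10 N. I'll back off, lift and check.

```bash
python3 -m crank '[{"grip":0.0,"dx":-0.01,"dy":0.0,"dz":0.0,"yaw":0.0},{"grip":0.0,"dx":-0.03,"dy":0.0,"dz":0.0,"yaw":0.0},{"grip":0.0,"dx":-0.03,"dy":0.0,"dz":-0.04,"yaw":0.0},{"grip":0.0,"dx":0.0,"dy":0.0,"dz":-0.05,"yaw":0.0},{"grip":0.0,"dx":-0.02,"dy":0.0,"dz":-0.05,"yaw":0.0},{"grip":0.0,"dx":0.0,"dy":0.0,"dz":0.0,"yaw":0.0},{"grip":0.0,"dx":0.0,"dy":0.0,"dz":0.0,"yaw":0.0}]'
python3 chk.py
python3 - <<'E'
from h import *
x,y,w,s,b=np.load("p.npy")
f=optics.grab_frame("scene"); o=np.array([120,120]); a=cv2.resize(f["img"][120:260,120:290],None,fx=4,fy=4,interpolation=cv2.INTER_CUBIC)
for bb,c in ((0,(0,0,255)),(.15,(0,255,0))):
    for q in proj(f,model([x,y,w,0,bb])[[0,1,5]]): cv2.circle(a,tuple(int(v) for v in (q-o)*4),3,c,1)
cv2.imwrite("pics/j.png",a)
cv2.imwrite("pics/k.png",f["img"])
print([(np.round(d["position"],3),d["conf"]) for d in optics.pinpoint("scene","punch")])
E
```

```text
time_s: 10.8
tcp_pos: [0.5175, -0.3064, 0.2183]
ee_rot: [0.814, 0.581, 0.0, -0.0]
ft_force: [-0.4, -0.5, -0.8]
grip_width: 0.0
clamp frame mm [[-2.000e-01 -1.614e+02  2.183e+02]] F clamp [[-0.2 -0.6 -0.8]] t 10.8 grip 2.029946157378076e-05
toolx deg rel clamp y -0.05410361610708492 [-0.001  0.001 -1.   ]
[(array([ 0.572, -0.157,  0.046]), 0.91)]
```

View pics/j.png

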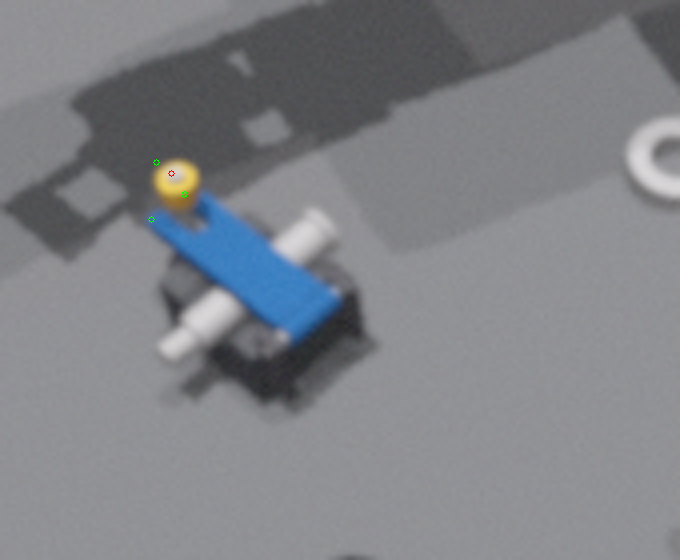

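View pics/k.png

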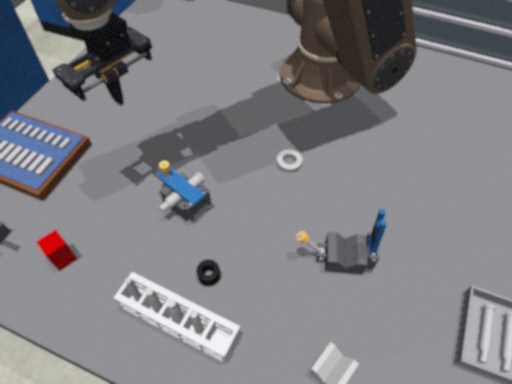

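The strap is flat, and the nut at (176,178) in the crop stands over the slot, within about 1.5 px of the upright model (scene camera offset included). The punch is still in its V and the spare strap is still upright at (378,232). Handing in.

```bash
python3 -c "
from h import *
print(order.close_job())"
```

```text
the job is handed in; nothing more can be done
None
```

The strap is shut over the punch and the bolt stands upright in its slot. I handed the job in at about 11 s on the robot clock, with the arm clear of everything.

- **Strap:** I swung it over the punch with the closed fingers, down to its stop. The stop was felt at z = 69.1 mm with 13 N, against an expected 69 mm.
- **Bolt:** I then pushed it in at the nut until it hit its stop with 10 N.
- **Last pictures:** The strap lies flat, the nut stands over the slot and the empty clamp is untouched and open. The punch network puts the punch at [0.572, −0.157, 0.046], where it started to within its error.

**Disagreements:** The bolt's stop came about 2 mm short of my prediction, and the scene-camera overlay is 1–2 px off. Both are within the calibration error. My first move command was refused because its rows did not carry every key; nothing moved until I sent it again with all of them.

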